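Sort stripped scooter engine parts into the service trays

TASK

Sort the engine parts lying on the bench mat into the three trays: the two ball bearings flat in the blue tray, one in each bay; the two spark plugs lying down in the red tray, one in each bay; and the piston standing crown up in the yellow tray. Everything must rest on its tray's floor, not on a rim or wall; set the parts down rather than dropping them, and do not knock over the engine valve or the socket that stand among them.

Things in the scene. Friction and masses are not known exactly. Their poses are not given: they have to be found in the camera images.
- bearing_a: First ball bearing, a flat steel ring with a dark seal between its races: outside diameter 42 mm, bore 15 mm, 13 mm thick, about 80 g, lying flat on the bench. Origin: centre of its underside; z up. The two bearings are alike.
- bearing_b: Second ball bearing, a flat steel ring with a dark seal between its races: outside diameter 42 mm, bore 15 mm, 13 mm thick, about 80 g, lying flat on the bench. Origin: centre of its underside; z up. The two bearings are alike.
- plug_a: First spark plug lying on its side, 76 mm long, 50 g. Origin: on its axis, middle of the steel hexagon, 10.4 mm above the bench. x runs along it to the white insulator and brass terminal (tip at +46 mm; threaded end at -30 mm; mid-length at +8 mm). Hexagon: x -8 to +8 mm, 20.8 mm high, 24 mm wide; grip it there, across the plug, near the centre of mass. Both plugs are alike.
- plug_b: Second spark plug lying on its side, 76 mm long, 50 g. Origin: on its axis, middle of the steel hexagon, 10.4 mm above the bench. x runs along it to the white insulator and brass terminal (tip at +46 mm; threaded end at -30 mm; mid-length at +8 mm). Hexagon: x -8 to +8 mm, 20.8 mm high, 24 mm wide; grip it there, across the plug, near the centre of mass. Both plugs are alike.
- piston: Small aluminium engine piston standing on its skirt with the flat crown (two dark valve pockets) up: a plain cylinder 47 mm in diameter and 42 mm high with thin ring grooves near the top and a dark pin hole through the sides, about 110 g. Origin: centre of its underside; z up.
- tray_blue: Blue steel parts tray, fixed, outside 108 mm (x) by 164 mm (y), 20 mm high, walls and floor 4 mm. A 4 mm wall at y = 0, as high as the rim, splits it into two open bays, each 100 mm along x by 76 mm along y, centred at y = -40 and +40 mm. Origin: centre of its underside, on the bench; x and y along its sides, z up. For the bearings.
- tray_red: Red steel parts tray, fixed, outside 108 mm (x) by 164 mm (y), 20 mm high, walls and floor 4 mm. A 4 mm wall at y = 0, as high as the rim, splits it into two open bays, each 100 mm along x by 76 mm along y, centred at y = -40 and +40 mm. Origin: centre of its underside, on the bench; x and y along its sides, z up. For the spark plugs.
- tray_yellow: Yellow steel parts tray without a dividing wall, fixed to the bench, outside 108 by 108 mm, 20 mm high, walls and floor 4 mm thick (100 by 100 mm inside). Origin: centre of its underside, on the bench; z up. For the piston.
- valve: Engine valve standing on its head: steel disc 30 mm in diameter with a thin stem, 63 mm high in all, about 50 g, loose and easily knocked over. Must stay standing. Origin: centre of its underside; z up.
- socket: Steel wrench socket standing upright, 26 mm in diameter, 48 mm high, about 90 g, loose. Must stay standing. Origin: centre of its underside; z up.
Mind the look-alikes: they are no part of the job. What is shaped like the plug_b but green is not meant. What is shaped like the bearing_b but purple is not meant.

How it is judged (in metres and radians):
At the end, for the whole second after the job is handed in: Bearings flat (within 7 deg) in the blue tray and plugs level (within 8.5 deg) in the red tray, one to a bay; piston crown up (within 7 deg) in the yellow tray; all resting on the tray floor (either face of a bearing) and still (under 20 mm/s); valve and socket standing (within 17 deg) (((x of bearing_a in the frame of tray_blue between -0.05 and 0.05 m and y of bearing_a in the frame of tray_blue between -0.08 and -0.003 m and z of bearing_a in the frame of tray_blue between 0.001 and 0.019 m and x of bearing_b in the frame of tray_blue between -0.05 and 0.05 m and y of bearing_b in the frame of tray_blue between 0.003 and 0.08 m and z of bearing_b in the frame of tray_blue between 0.001 and 0.019 m) or (x of bearing_b in the frame of tray_blue between -0.05 and 0.05 m and y of bearing_b in the frame of tray_blue between -0.08 and -0.003 m and z of bearing_b in the frame of tray_blue between 0.001 and 0.019 m and x of bearing_a in the frame of tray_blue between -0.05 and 0.05 m and y of bearing_a in the frame of tray_blue between 0.003 and 0.08 m and z of bearing_a in the frame of tray_blue between 0.001 and 0.019 m)) and ((x of plug_a in the frame of tray_red between -0.05 and 0.05 m and y of plug_a in the frame of tray_red between -0.08 and -0.003 m and z of plug_a in the frame of tray_red between 0.011 and 0.018 m and x of plug_b in the frame of tray_red between -0.05 and 0.05 m and y of plug_b in the frame of tray_red between 0.003 and 0.08 m and z of plug_b in the frame of tray_red between 0.011 and 0.018 m) or (x of plug_b in the frame of tray_red between -0.05 and 0.05 m and y of plug_b in the frame of tray_red between -0.08 and -0.003 m and z of plug_b in the frame of tray_red between 0.011 and 0.018 m and x of plug_a in the frame of tray_red between -0.05 and 0.05 m and y of plug_a in the frame of tray_red between 0.003 and 0.08 m and z of plug_a in the frame of tray_red between 0.011 and 0.018 m)) and x of piston in the frame of tray_yellow between -0.05 and 0.05 m and y of piston in the frame of tray_yellow between -0.05 and 0.05 m and z of piston in the frame of tray_yellow between 0.001 and 0.008 m and angle between piston's own z axis and vertical below 0.12 rad and angle between the z axis of each of bearing_a, bearing_b and the z axis of tray_blue, either way round below 0.12 rad and angle between plug_a's own x axis and vertical between 1.42 and 1.72 rad and angle between plug_b's own x axis and vertical between 1.42 and 1.72 rad and linear speed of each of bearing_a, bearing_b, plug_a, plug_b, piston below 0.02 m/s and angle between each of valve, socket's own z axis and vertical below 0.3 rad); the robot touches nothing.
It fails at once if a part is dropped: in the air, touched by nothing, more than 60 mm above the bench ((height (world z) of bearing_a above 0.06 m and contact force between bearing_a and anything else below 0.001 N) or (height (world z) of bearing_b above 0.06 m and contact force between bearing_b and anything else below 0.001 N) or (height (world z) of plug_a above 0.06 m and contact force between plug_a and anything else below 0.001 N) or (height (world z) of plug_b above 0.06 m and contact force between plug_b and anything else below 0.001 N) or (height (world z) of piston above 0.06 m and contact force between piston and anything else below 0.001 N)).
It fails at once if the valve is knocked over (angle between valve's own z axis and vertical above 0.6 rad).
It fails at once if the socket is knocked over (angle between socket's own z axis and vertical above 0.6 rad).
It also fails if it takes over 115 s, if anything falls off the work surface, if the arm or the gripper's body presses on something with over 40 N, if the wrist force passes 120 N, or if a joint passes its speed limit or range.

ROBOT

A 7-joint arm with a two-finger parallel gripper is mounted at the origin on the work surface. World frame = base frame: x ahead of the robot, y to its left, z up, the work surface at z = 0. Lengths are in mm, angles in degrees, forces in N, time in s.
With the tool pointing down it reaches from about 350 to 900 mm from the base axis. Payload 19.9 kg.
Tool frame: the origin (TCP) lies on the centre line of the jaws, within the pads' length; the fingertips stand 8 mm ahead of it and the grasp point (between the pads) lies 11 mm behind it; z points along the fingers, y is the direction in which the jaws open and shut (so a half turn about z gives the same grasp; the last joint's range is limited). The gripper opens to 85 mm and grips with 20 to 120 N. Pads are 22 mm wide; open, the fingers measure 114 mm over their backs; the gripper's body (76 mm by 85 mm) begins 54 mm behind the grasp point. The pads swing forward as they close: fully open they stand 13 mm farther back than shut.
Start: joints at [63.34, 23.915, -0.59, 92.452, 0.269, 63.638, -3.037], TCP at [257.01, -569.691, 239.26] pointing down, gripper open.
Joint ranges: [-161.28, 161.28], [-22.2, 115.67], [-73.04, 71.86], [3.21, 147.25], [-68.34, 248.33], [10.77, 114.83], [-161.83, 161.83]. Speed limits (degrees/s): [108.29, 108.29, 136.94, 136.94, 172.46, 172.46, 172.46].

INTERFACE

Orientations are given as a 3x3 rotation matrix whose columns are the frame's x, y, z axes.
In Python, from rig import r, eyes, finder gives the robot as it stands. The module is installed in compiled form; this text tells all that it offers.
- The arm moves only by the shell command python3 -m inch 'ROWS'. ROWS is JSON, one flat list of numbers, 7 for each row, row after row: the shift along the tool's x, y, z in cm, then the turn, a rotation vector about the tool's x, y, z in rad, then the finger opening in cm, from 0 to 8.54. In form: [x, y, z, wx, wy, wz, claw, x, y, z, wx, wy, wz, claw, ...]. A call has 1 to 20 rows; each row is the pose to reach, as a shift and turn from the pose measured when the call began, along the tool's axes at that moment; what a row does not reach only later rows make up. A row lasts 1/8 s, in which the tool goes at most 62.5 mm and 10.7 degrees, less where a joint would pass 70% of its speed; a pose out of reach is approached as far as the arm can. A call with a gripper value outside its range is refused whole. The fingers move at their own pace and stop on an object; the grip force is fixed at half the most. Time passes only in rows, so rows that repeat a pose let the fingers close. It gives the time, the measured TCP pose, the force and the opening at its end, in the units of the state.
- r.sense(): the state, without advancing time (a new reading comes with each control period).
- eyes.grab_frame(name): name is "scene" or "top" or "wrist"; returns a dict with "color" (384x512x3 uint8, red, green, blue), "camera_matrix" (3x3 intrinsics, pixels), "T" (4x4, takes a point from camera to world coordinates). Camera axes: x right, y down, z forward; pixel columns grow to the right and rows downward; lengths in mm; the calibration is good to about 2 mm. A picture is of the moment at which its call begins. There is no depth.
- r.close_job(): hands the job in, once; it reports no verdict.
Trained networks look in the newest picture that a camera, given by its name, has taken for a name from the list of things; names that differ only in an ending like _2 or _b are one class to them, and where a whole thing is asked for, a point or a joint stands for the part that bears it (a point fixed in the world has none). Each returns a list of dicts, best first, with "p" (0 to 1); they miss things now and then, are a little off and sometimes report something else, mostly with a low value. They report only what shows in the picture. A call takes as long as a camera call. They do not tell look-alikes from the thing itself.
- finder.boxes_of(thing, camera): "bbox" ([left, top, right, bottom] as shares, 0 to 1, of the picture: columns of its width, rows of its height, round what is visible of it).
- finder.masks_of(thing, camera): "mask" (384x512 bool, what is visible of it) and "bbox" ([left, top, right, bottom] as shares, 0 to 1, of the picture: columns of its width, rows of its height, round what is visible of it).
- finder.spot_point(thing, camera): "point" ([column, row] as shares, 0 to 1, of the picture: columns of its width, rows of its height: a listed point, or the origin of a listed thing).
The state is a dict: "clock": time; "qpos": joint angles; "joint_vel": joint speeds; "effort": joint torques, N m; "position": TCP position; "eef_rot": TCP orientation; "contact_force": force on the tool from outside, world axes, zero at the start; "torque": the same for the moment, N m; "opening": opening from 0.0 (shut) to 1.0 (fully open).
Only numpy, scipy, OpenCV 4.12 (cv2) and the standard library are available. Lean on these libraries where they do the work, as an engineer would, in place of code of your own. Each camera call takes 0.05 s, during which the arm holds its last target.

## Working session

There is one attempt and no reset: what is moved stays moved. The work goes in short steps, Python scripts to look and compute and a shell command to move; the robot and the scene stay as the last step left them, time stands still between calls to the robot, and variables do not carry over. Pictures are saved under pics/ and viewed, and the job is handed in when it is done.

```bash
mkdir -p pics
cat > h.py <<'E'
import numpy as np, cv2
from rig import r, eyes, finder
def save(cam,name):
    f=eyes.grab_frame(cam); cv2.imwrite(f'pics/{name}.png',f['color'][:,:,::-1]); return f
def px2w(f,u,v,z):
    K=np.array(f['camera_matrix']);T=np.array(f['T'])
    d=T[:3,:3]@np.linalg.inv(K)@np.array([u,v,1.]);o=T[:3,3]
    return o+d*(z-o[2])/d[2]
def w2px(f,p):
    K=np.array(f['camera_matrix']);T=np.array(f['T'])
    q=K@(T[:3,:3].T@(np.array(p)-T[:3,3]));return q[:2]/q[2]
E
python3 - <<'E'
from h import *
np.set_printoptions(precision=2,suppress=True)
for c in ['scene','top']:
    f=save(c,c+'0');print(c,f['T'],f['camera_matrix'])
print(r.sense())
E
```

```text
scene [[   0.73    0.46   -0.5   891.52]
 [   0.68   -0.5     0.54 -372.13]
 [  -0.     -0.73   -0.68  580.01]
 [   0.      0.      0.      1.  ]] [[359.42   0.   262.76]
 [  0.   359.42 194.18]
 [  0.     0.     1.  ]]
top [[   0.02   -0.99    0.14  336.01]
 [  -1.     -0.02    0.01   39.15]
 [  -0.     -0.14   -0.99 1155.39]
 [   0.      0.      0.      1.  ]] [[467.44   0.   252.72]
 [  0.   467.44 191.22]
 [  0.     0.     1.  ]]
{'clock': 0.1, 'qpos': array([63.34, 23.94, -0.59, 92.48,  0.27, 63.64, -3.03]), 'joint_vel': array([-0.02,  0.02, -0.02,  0.04,  0.05,  0.01,  0.06]), 'effort': array([  0.  , -86.58,   0.68, -43.56,   0.02,   0.  ,  -0.  ]), 'position': array([ 256.9 , -569.43,  238.73]), 'eef_rot': array([[ 0.91,  0.41, -0.  ],
       [ 0.41, -0.91,  0.  ],
       [-0.  , -0.  , -1.  ]]), 'contact_force': array([-0.  ,  0.13,  0.15]), 'torque': array([0.02, 0.01, 0.03]), 'opening': 0.9983544014148474}
```

View pics/top0.png

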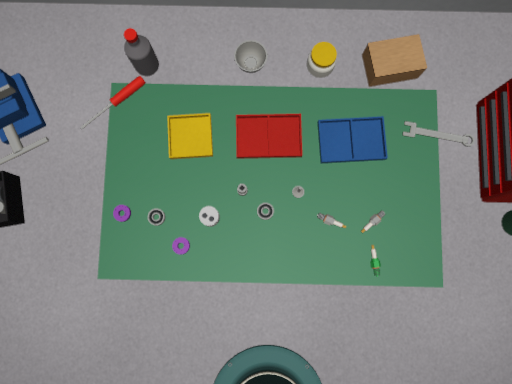

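View pics/scene0.png

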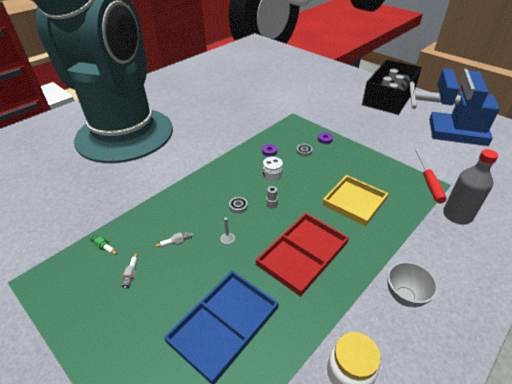

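The top view shows the bearings at (156,217) and (265,211), with purple rings at (122,213) and (181,245). The plugs are at (332,221) and (373,222), with the green look-alike at (376,260). The piston is at (208,216), the socket at (242,189) and the valve at (298,191). The trays are yellow (190,136), red (269,136) and blue (352,140).

Run:
```python
from h import *
np.set_printoptions(precision=1,suppress=True)
fs={c:eyes.grab_frame(c) for c in['top','scene']}
H={'bearing_a':6.5,'plug_a':10.4,'piston':42,'valve':0,'socket':48,'tray_blue':20,'tray_red':20,'tray_yellow':20}
for t,h in H.items():
  for c in fs:
    f=fs[c]
    for m in finder.masks_of(t,c):
        if m['p']<.3: continue
        k=m['mask'].astype(np.uint8);M=cv2.moments(k,True)
        if M['m00']<5: continue
        u,v=M['m10']/M['m00'],M['m01']/M['m00']
        cnt=max(cv2.findContours(k,0,2)[0],key=cv2.contourArea)
        w=np.array([px2w(f,a,b,h)[:2] for a,b in cnt[:,0]],np.float32)
        R=cv2.minAreaRect(w)
        col=f['color'][m['mask']].mean(0)
        print(t,c,round(m['p'],2),'px',round(u),round(v),'w',px2w(f,u,v,h)[:2],'rect',np.array(R[0]),np.array(R[1]),round(R[2],1),'col',col)
    for s in finder.spot_point(t,c):
        if s['p']>.3:
            u,v=s['point'][0]*512,s['point'][1]*384
            z={'plug_a':10.4}.get(t,0)
            print('   spot',t,c,round(s['p'],2),round(u),round(v),px2w(f,u,v,z)[:2])
```

```text
bearing_a top 0.8 px 122 213 w [441.6 369. ] rect [441.9 369.1] [39.7 42.6] 1.4 col [125.9  77.5 149.3]
bearing_a top 0.71 px 181 246 w [364.8 218.4] rect [365.7 218.5] [43.6 42.6] 46.9 col [132.9  93.  155.7]
bearing_a top 0.68 px 156 217 w [435. 283.] rect [435.2 283.4] [37.1 39.8] 1.4 col [100.1 102.4  99.9]
bearing_a top 0.46 px 265 211 w [455.2  15.7] rect [455.2  15. ] [39.7 39.5] 1.3 col [105.2 110.1 106. ]
   spot bearing_a top 0.77 123 209 [453.7 368.2]
   spot bearing_a top 0.58 155 217 [433.7 288. ]
   spot bearing_a top 0.58 182 245 [368.1 216.1]
   spot bearing_a top 0.5 268 213 [451.2   8. ]
bearing_a scene 0.78 px 237 205 w [452.8  12.2] rect [452.8  11.5] [36.5 48.8] 45.0 col [105.5 111.  111.4]
bearing_a scene 0.52 px 269 150 w [363.2 217.1] rect [363.2 218.4] [32.5 45.7] 42.8 col [105.5  55.6 140.6]
bearing_a scene 0.51 px 304 150 w [431.9 282. ] rect [432.5 282.8] [37.9 55. ] 39.0 col [102.8 107.7 108.2]
bearing_a scene 0.48 px 325 138 w [441.3 367.6] rect [440.5 367.9] [38.9 52.4] 34.9 col [102.5  57.1 136.5]
   spot bearing_a scene 0.75 238 206 [452.9  15.8]
   s
[... 2461 characters left out ...]
164.6 166.1]
   spot tray_blue scene 0.94 223 326 [ 639.9 -203.8]
tray_red top 0.76 px 268 136 w [641.9  10.7] rect [641.1  11.1] [115.6 165.3] 1.3 col [160.8  38.3  31.4]
   spot tray_red top 0.58 272 136 [647.1   0.7]
tray_red scene 0.96 px 302 253 w [650.7  -4.5] rect [647.4   3.2] [117.3 177.1] 2.6 col [162.6  50.9  47.4]
   spot tray_red scene 0.7 300 255 [643.5   3.4]
tray_yellow top 0.59 px 189 136 w [637.4 208.2] rect [637.7 207.9] [113.1 109.4] 4.7 col [191.3 161.7  26.2]
   spot tray_yellow top 0.97 188 137 [641.4 214.9]
tray_yellow scene 0.66 px 355 200 w [644.7 194.8] rect [642.2 197.8] [112.8 125.3] 5.0 col [197.2 173.7  77.1]
   spot tray_yellow scene 0.57 353 199 [632.4 213.7]
```

Run:
```python
from h import *
f=eyes.grab_frame('top')
im=f['color'][100:290,95:445,::-1]
cv2.imwrite('pics/topcrop.png',cv2.resize(im[80:190,0:200],None,fx=4,fy=4,interpolation=2))
cv2.imwrite('pics/topcrop2.png',cv2.resize(im[70:190,150:350],None,fx=4,fy=4,interpolation=2))
```

```text
(no output)
```

View pics/topcrop2.png

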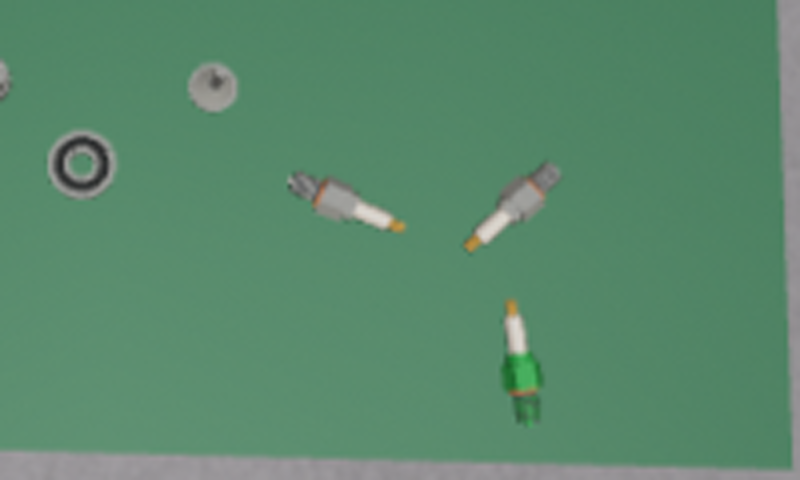

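View pics/topcrop.png

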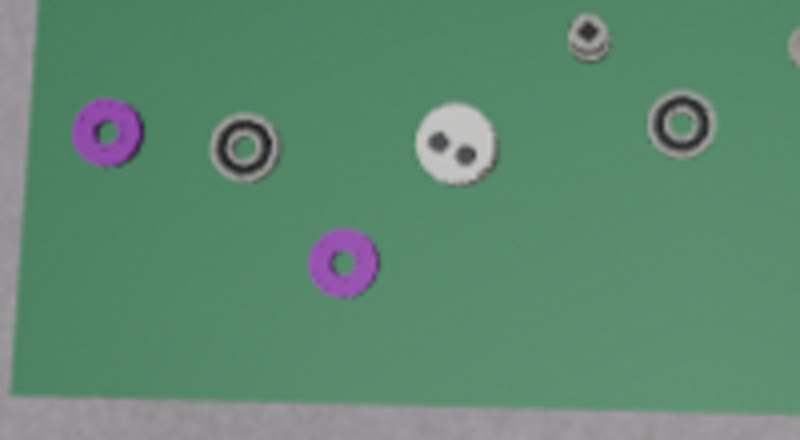

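```bash
cat >> h.py <<'E'
from scipy.spatial.transform import Rotation as Ro
def go(p,yaw=None,s=None):
    """world target TCP, yaw deg of tool x -> shift cm, rotvec in tool axes"""
    s=s or r.sense(); R=np.array(s['eef_rot']); d=R.T@(np.array(p,float)-s['position'])/10
    if yaw is None: yaw=np.degrees(np.arctan2(R[1,0],R[0,0]))
    c,q=np.cos(np.radians(yaw)),np.sin(np.radians(yaw))
    G=np.array([[c,q,0],[q,-c,0],[0,0,-1]])
    w=Ro.from_matrix(R.T@G).as_rotvec()
    print(p,yaw,'->',np.round(d,2),np.round(w,3), 'yaw now',round(np.degrees(np.arctan2(R[1,0],R[0,0])),1),'pos',np.round(s['position'],1),'F',np.round(s['contact_force'],1),'t',round(s['clock'],2),'open',round(s['opening']*85,1),'q',np.round(s['qpos'],0),
     'dist',np.round(np.linalg.norm(d)*10))
E
python3 - <<'E'
from h import *
f=eyes.grab_frame('top')
g=lambda x,y,z=10.4:px2w(f,245+x/4,170+y/4,z)[:2].round(1)
for a,b,h in[((292,182),(404,228),(335,199)),((555,172),(468,247),(522,200))]:
    A,B,C=g(*a),g(*b),g(*h); d=B-A
    print(A,B,C,np.linalg.norm(d),np.degrees(np.arctan2(d[1],d[0])), 'hex from ends',A+d*30/76)
    az=np.degrees(np.arctan2(C[1],C[0]));print(az)
# stem base valve,  socket top
print('valve',px2w(f,298,191.5,2)[:2],'socket',px2w(f,95+588/4,180+31/4,48)[:2])
go([440,-255,200],126)
E
```

```text
[ 446.7 -115.3] [ 420.1 -183.8] [ 436.8 -141.7] 73.48339948587028 -111.22224518976657 hex from ends [ 436.2        -142.33947368]
-17.97330973865861
[ 456.6 -276.7] [ 409.4 -222.8] [ 438.9 -256.2] 71.64530689445054 131.20849440542202 hex from ends [ 437.96842105 -255.42368421]
-30.273479334208446
valve [506.32714707 -66.36805409] socket [505.48120066  72.0863308 ]
[440, -255, 200] 126 -> [ 29.62 -21.17   3.93] [-0.     0.    -1.775] yaw now 24.3 pos [ 257.  -569.7  239.3] F [ 0.3 -0.2  0.2] t 1.9 open 84.7 q [63. 24. -1. 92.  0. 64. -3.] dist 366.0
```

```bash
python3 -m inch '[29.6,-21.2,3.9,0,0,-1.775,6,29.6,-21.2,3.9,0,0,-1.775,6,29.6,-21.2,3.9,0,0,-1.775,6,29.6,-21.2,3.9,0,0,-1.775,6,29.6,-21.2,3.9,0,0,-1.775,6,29.6,-21.2,3.9,0,0,-1.775,6,29.6,-21.2,3.9,0,0,-1.775,6,29.6,-21.2,3.9,0,0,-1.775,6,29.6,-21.2,3.9,0,0,-1.775,6,29.6,-21.2,3.9,0,0,-1.775,6,29.6,-21.2,3.9,0,0,-1.775,6,29.6,-21.2,3.9,0,0,-1.775,6]'
python3 - <<'E'
from h import *
f=save('wrist','w1'); np.set_printoptions(precision=2,suppress=True); print(np.array(f['T']))
go([438,-255.5,120],131)
for m in finder.masks_of('plug_a','wrist'):
    k=m['mask'].astype(np.uint8); cnt=max(cv2.findContours(k,0,2)[0],key=cv2.contourArea)
    w=np.array([px2w(f,a,b,10.4)[:2] for a,b in cnt[:,0]],np.float32); print(m['p'],np.array(m['bbox'])*[512,384,512,384],cv2.minAreaRect(w))
for s in finder.spot_point('plug_a','wrist'): print(s['p'],px2w(f,s['point'][0]*512,s['point'][1]*384,10.4))
E
```

```text
clock: 3.4
position: [439.6, -254.8, 200.3]
eef_rot: [[-0.586, 0.811, -0.0], [0.811, 0.586, -0.0], [0.0, -0.0, -1.0]]
contact_force: [-0.5, -0.7, -1.3]
opening: 0.7
[[   0.81    0.56    0.16  399.69]
 [   0.59   -0.78   -0.22 -199.02]
 [   0.      0.27   -0.96  334.87]
 [   0.      0.      0.      1.  ]]
[438, -255.5, 120] 131 -> [ 0.04 -0.18  8.03] [-0.    0.   -0.09] yaw now 125.9 pos [ 439.7 -254.8  200.3] F [-0.2  0.8  0.4] t 3.45 open 59.7 q [ 50.  16. -27. 110.   9.  55.  54.] dist 80.0
0.89 [139.78  85.09 212.12 129.79] ((341.5626220703125, -253.1785125732422), (75.72460174560547, 23.641334533691406), 9.473221778869629)
0.79 [247.19 123.69 269.   196.49] ((435.98699951171875, -249.24583435058594), (23.785335540771484, 74.60777282714844), 35.286415100097656)
0.57 [286.52  51.61 355.58  98.69] ((435.1659240722656, -148.46629333496094), (76.73344421386719, 24.342287063598633), 68.59978485107422)
0.77 [ 441.42 -139.97   10.4 ]
0.74 [ 442.49 -250.58   10.4 ]
```

View pics/w1.png

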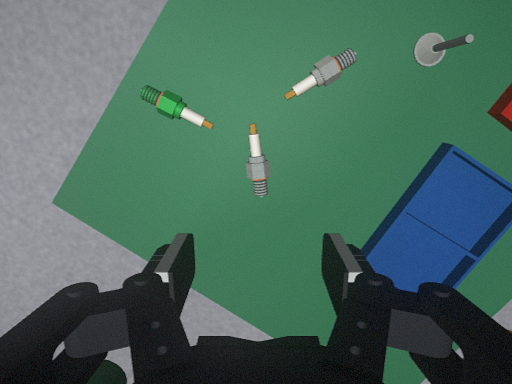

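Wrist view: the target plug lies from its terminal at (253,127) to its thread at (261,196), with the hexagon at (257,168). The green look-alike is at (170,103) and the second real plug is at (327,70). I'll refine the axis and then descend.

Run:
```python
from h import *
f=eyes.grab_frame('wrist')
A,B,C=[px2w(f,*p,10.4)[:2] for p in[(261,196),(253,127),(257.5,168)]]
d=B-A;print(A,B,C,np.linalg.norm(d),np.degrees(np.arctan2(d[1],d[0])),A+d*30/76)
go([440,-255.5,40],128)
```

```text
[ 460.80078935 -277.30077642] [ 412.10259916 -223.99725872] [ 440.12588295 -255.05537118] 72.1995756714597 132.41487902921656 [ 441.57781954 -256.25991417]
[440, -255.5, 40] 128 -> [-0.09 -0.02 16.03] [-0.    -0.    -0.036] yaw now 125.9 pos [ 439.7 -254.7  200.3] F [ 0.2 -0.4  0.4] t 3.6 open 59.6 q [ 50.  16. -27. 110.   9.  55.  54.] dist 160.0
```

```bash
python3 -m inch '[0.1,0,6,0,0,-0.09,4.5,0.1,0,12,0,0,-0.09,4.5,0.1,0,16,0,0,-0.09,4.5,0.1,0,18,0,0,-0.09,4.5,0.1,0,18.5,0,0,-0.09,4.5,0.1,0,18.5,0,0,-0.09,4.5]'
python3 - <<'E'
from h import *
f=save('wrist','w2');go([440,-255.5,13],131)
E
```

```text
clock: 4.35
position: [439.4, -254.0, 15.7]
eef_rot: [[-0.657, 0.754, 0.0], [0.754, 0.657, -0.0], [-0.0, 0.0, -1.0]]
contact_force: [0.3, 0.4, 0.1]
opening: 0.525
[440, -255.5, 13] 131 -> [-0.14 -0.06  0.31] [0.    0.001 0.002] yaw now 131.1 pos [ 439.5 -254.1   16.1] F [ 0.8 -0.8 -0.2] t 4.4 open 44.9 q [ 44.  33. -22. 117.  21.  34.  49.] dist 3.0
```

View pics/w2.png

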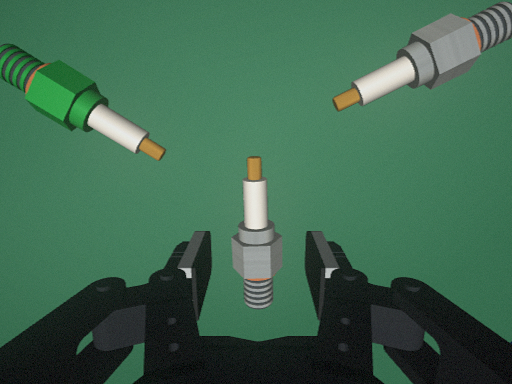

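```bash
python3 -m inch '[-0.15,0,0.5,0,0,0,4.5,-0.15,0,0.5,0,0,0,4.5,-0.15,0,0.5,0,0,0,1.5,-0.15,0,0.5,0,0,0,1.5,-0.15,0,0.5,0,0,0,1.5,-0.15,0,0.5,0,0,0,1.5,-0.15,0,0.5,0,0,0,1.5,-0.15,0,0.5,0,0,0,1.5]'
python3 - <<'E'
from h import *
f=save('wrist','w3');go([440,-255.5,11],131)
E
```

```text
clock: 5.4
position: [440.6, -255.3, 11.5]
eef_rot: [[-0.657, 0.754, 0.001], [0.754, 0.657, -0.001], [-0.001, 0.0, -1.0]]
contact_force: [-1.9, 1.0, 8.3]
opening: 0.259
[440, -255.5, 11] 131 -> [ 0.03 -0.05  0.05] [0.    0.001 0.001] yaw now 131.1 pos [ 440.6 -255.4   11.5] F [-2.6  1.3  7.9] t 5.45 open 22.3 q [ 44.  34. -21. 116.  22.  33.  49.] dist 1.0
```

View pics/w3.png

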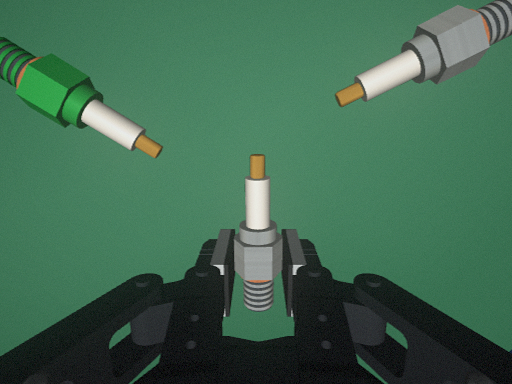

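```bash
python3 -m inch '[0,0,-2,0,0,0,1.5,0,0,-5,0,0,0,1.5,0,0,-10,0,0,0,1.5,0,0,-14,0,0,0,1.5,0,0,-14,0,0,0,1.5]'
python3 - <<'E'
from h import *
f=save('wrist','w4');go([643,-30,150],181)
E
```

```text
clock: 6.08
position: [441.7, -255.9, 154.2]
eef_rot: [[-0.657, 0.754, 0.005], [0.754, 0.657, -0.004], [-0.006, 0.001, -1.0]]
contact_force: [-0.4, 0.2, -0.1]
opening: 0.259
[643, -30, 150] 181 -> [ 3.72 30.07  0.24] [-0.001  0.004 -0.871] yaw now 131.1 pos [ 440.8 -255.6  152.5] F [-0.3  0.2 -0.4] t 6.12 open 22.0 q [ 50.  20. -28. 113.  13.  49.  57.] dist 303.0
```

View pics/w4.png

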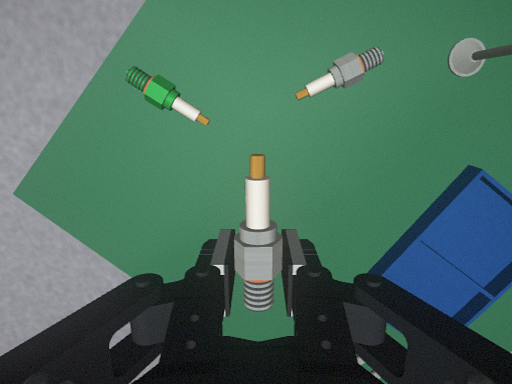

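```bash
python3 -m inch '[3.7,30,-3,0,0.004,-0.871,1.5,3.7,30,-3,0,0.004,-0.871,1.5,3.7,30,-3,0,0.004,-0.871,1.5,3.7,30,-3,0,0.004,-0.871,1.5,3.7,30,-3,0,0.004,-0.871,1.5,3.7,30,-3,0,0.004,-0.871,1.5,3.7,30,-3,0,0.004,-0.871,1.5,3.7,30,-3,0,0.004,-0.871,1.5]'
python3 - <<'E'
from h import *
f=save('wrist','w5');go([643,-30,150],181)
for m in finder.masks_of('tray_red','wrist'):
    k=m['mask'].astype(np.uint8); cnt=max(cv2.findContours(k,0,2)[0],key=cv2.contourArea)
    w=np.array([px2w(f,a,b,20)[:2] for a,b in cnt[:,0]],np.float32); print(m['p'],np.array(m['bbox'])*[512,384,512,384],cv2.minAreaRect(w))
f=eyes.grab_frame('top'); im=f['color'][100:175,150:400,::-1]
cv2.imwrite('pics/trays.png',cv2.resize(im,None,fx=3.2,fy=3.2,interpolation=2))
E
```

```text
clock: 7.12
position: [641.9, -31.8, 181.8]
eef_rot: [[-1.0, -0.015, -0.002], [-0.015, 1.0, -0.002], [0.002, -0.002, -1.0]]
contact_force: [-0.1, -0.3, -1.1]
opening: 0.259
[643, -30, 150] 181 -> [-0.11  0.18  3.21] [-0.002 -0.002 -0.002] yaw now -179.1 pos [642.  -31.8 182.1] F [-0.3  0.2 -0.3] t 7.17 open 22.1 q [ 28.  34. -40.  92.  24.  63.  73.] dist 32.0
0.63 [211.0976 115.584  393.4208 231.7056] ((645.1823120117188, 9.565040588378906), (109.22074890136719, 164.15185546875), 2.467676877975464)
```

View pics/w5.png

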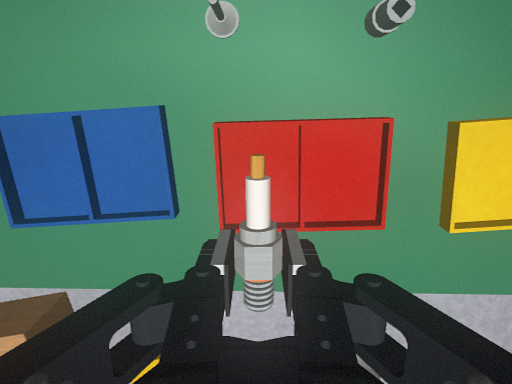

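View pics/trays.png

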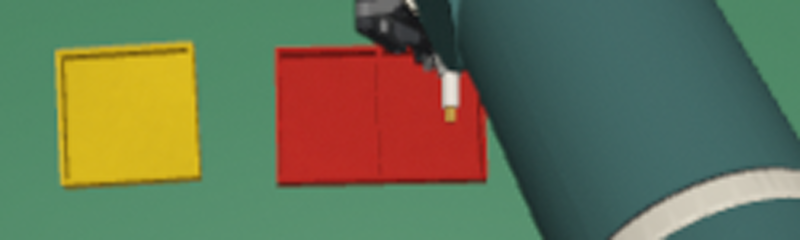

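Run:
```python
from h import *
f=eyes.grab_frame('wrist')
def rect(n,P):
    w=np.array([px2w(f,*p,20)[:2] for p in P]);print(n,w.round(1).tolist(),w.mean(0))
rect('red',[(214,123),(393,118),(385,230),(219,231)])
rect('blue',[(-0.5,116),(164,106),(178,216),(12,226)])
go([650.5,-31.5,60],181.9);go([650.5,-31.5,16],181.9)
```

```text
red [[596.0, -72.4], [589.0, 89.4], [698.0, 95.6], [701.7, -69.7]] [646.16899844  10.73451069]
blue [[592.9, -265.8], [581.8, -116.8], [686.4, -109.7], [699.7, -275.1]] [ 640.178228   -191.88161198]
[650.5, -31.5, 60] 181.9 -> [-0.83 -0.02 12.25] [-0.001 -0.001 -0.017] yaw now -179.1 pos [642.3 -31.3 182.5] F [-0.  -0.1 -1.3] t 7.33 open 22.1 q [ 28.  34. -40.  92.  24.  63.  73.] dist 123.0
[650.5, -31.5, 16] 181.9 -> [-8.300e-01 -1.000e-02  1.665e+01] [-0.001 -0.001 -0.017] yaw now -179.1 pos [642.3 -31.3 182.5] F [-0.  -0.1 -1.3] t 7.33 open 22.1 q [ 28.  34. -40.  92.  24.  63.  73.] dist 167.0
```

```bash
python3 -m inch '[-1.1,0.05,5,0,0,-0.02,1.5,-1.1,0.05,10,0,0,-0.02,1.5,-1.1,0.05,13.5,0,0,-0.02,1.5,-1.1,0.05,15,0,0,-0.02,1.5,-1.1,0.05,15.8,0,0,-0.02,1.5,-1.1,0.05,16.3,0,0,-0.02,1.5,-1.1,0.05,16.5,0,0,-0.02,1.5,-1.1,0.05,16.5,0,0,-0.02,1.5]'
python3 - <<'E'
from h import *
f=save('wrist','w6');go([653.5,-31,16],181.9)
E
```

```text
clock: 8.32
position: [653.5, -30.9, 18.0]
eef_rot: [[-0.999, -0.036, -0.0], [-0.036, 0.999, -0.002], [0.0, -0.002, -1.0]]
contact_force: [0.7, -0.7, -0.4]
opening: 0.255
[653.5, -31, 16] 181.9 -> [ 0.   -0.01  0.2 ] [-0.001 -0.     0.003] yaw now -178.0 pos [653.5 -30.9  18. ] F [-0.2  0.7 -0.4] t 8.38 open 22.0 q [ 24.  47. -34.  95.  33.  49.  68.] dist 2.0
```

View pics/w6.png

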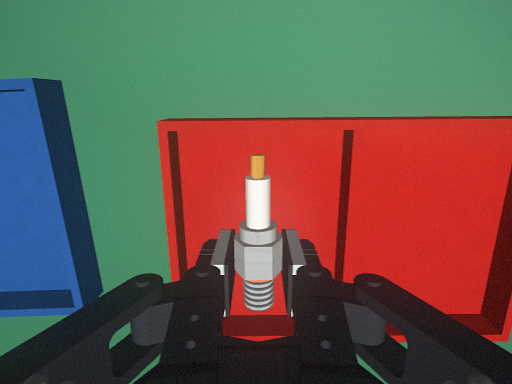

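```bash
python3 -m inch '[0,0,0.15,0,0,0,1.5,0,0,0.25,0,0,0,1.5,0,0,0.25,0,0,0,1.5]'
```

```text
clock: 8.75
position: [653.6, -30.9, 15.7]
eef_rot: [[-0.999, -0.036, 0.0], [-0.036, 0.999, -0.002], [-0.0, -0.002, -1.0]]
contact_force: [0.3, -0.1, 1.9]
opening: 0.258
```

```bash
python3 -m inch '[0,0,0.1,0,0,0,3.4,0,0,0.1,0,0,0,3.4,0,0,0,0,0,0,3.4,0,0,-2,0,0,0,3.4,0,0,-5,0,0,0,3.4,0,0,-10,0,0,0,3.4,0,0,-14,0,0,0,3.4,0,0,-14,0,0,0,3.4]'
python3 - <<'E'
from h import *
f=save('wrist','w7');go([437.5,-141.3,140],68.8)
for m in finder.masks_of('plug_a','wrist'):
    k=m['mask'].astype(np.uint8); cnt=max(cv2.findContours(k,0,2)[0],key=cv2.contourArea)
    w=np.array([px2w(f,a,b,14.4)[:2] for a,b in cnt[:,0]],np.float32); print(m['p'],np.array(m['bbox'])*[512,384,512,384],cv2.minAreaRect(w))
E
```

```text
clock: 9.75
position: [655.2, -30.4, 160.4]
eef_rot: [[-0.999, -0.036, 0.006], [-0.036, 0.999, -0.002], [-0.006, -0.002, -1.0]]
contact_force: [0.1, -0.5, -0.5]
opening: 0.398
[437.5, -141.3, 140] 68.8 -> [ 22.06 -10.28   1.77] [0.002 0.004 1.977] yaw now -178.0 pos [654.3 -30.7 158.2] F [ 0.2  0.1 -1.2] t 9.8 open 33.8 q [ 27.  37. -39.  91.  26.  61.  73.] dist 244.0
0.65 [245.8112 121.6896 268.8    204.5952] ((645.6506958007812, -31.7424373626709), (75.15795135498047, 22.51646614074707), 2.6716830730438232)
0.61 [204.0832   1.3056 239.616   15.3984] ((520.4326782226562, -64.79151153564453), (9.749229431152344, 25.636327743530273), 2.046661138534546)
```

View pics/w7.png

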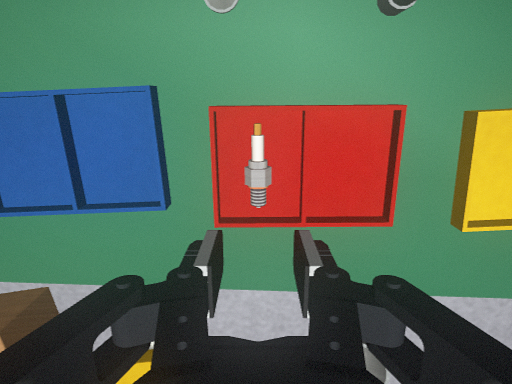

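The first plug lies in the left bay of the red tray, at about (258,170). Next is the second plug.

```bash
python3 -m inch '[22,-10.3,0,0,0,1.977,4.5,22,-10.3,0,0,0,1.977,4.5,22,-10.3,0,0,0,1.977,4.5,22,-10.3,0,0,0,1.977,4.5,22,-10.3,0,0,0,1.977,4.5,22,-10.3,0,0,0,1.977,4.5,22,-10.3,0,0,0,1.977,4.5,22,-10.3,0,0,0,1.977,4.5,22,-10.3,0,0,0,1.977,4.5,22,-10.3,0,0,0,1.977,4.5,22,-10.3,0,0,0,1.977,4.5,22,-10.3,0,0,0,1.977,4.5,22,-10.3,0,0,0,1.977,4.5]'
python3 - <<'E'
from h import *
f=save('wrist','w8')
for m in finder.masks_of('plug_a','wrist'):
    k=m['mask'].astype(np.uint8); cnt=max(cv2.findContours(k,0,2)[0],key=cv2.contourArea)
    w=np.array([px2w(f,a,b,10.4)[:2] for a,b in cnt[:,0]],np.float32); print(m['p'],np.array(m['bbox'])*[512,384,512,384],cv2.minAreaRect(w))
go([437.5,-141.3,15],68.8)
E
```

```text
clock: 11.48
position: [437.2, -141.5, 156.4]
eef_rot: [[0.36, 0.933, 0.001], [0.933, -0.36, -0.002], [-0.001, 0.001, -1.0]]
contact_force: [0.3, 0.4, 0.6]
opening: 0.527
0.93 [195.0208 290.9952 241.5104 327.0144] ((348.7338562011719, -250.1339569091797), (57.93115234375, 22.037940979003906), 22.70589256286621)
0.76 [246.1184 143.808  269.5168 225.4848] ((434.912109375, -147.911376953125), (76.69908905029297, 23.490840911865234), 68.92943572998047)
0.21 [184.4224   1.3056 231.3216  18.7008] ((450.1153259277344, -0.5753993988037109), (12.61911678314209, 37.359344482421875), 68.9552230834961)
[437.5, -141.3, 15] 68.8 -> [ 5.000e-02 -1.000e-02  1.415e+01] [0.001 0.001 0.001] yaw now 68.9 pos [ 437.3 -141.6  156.5] F [-0.5 -0.4  0.8] t 11.57 open 45.1 q [ 33.  14. -22. 119.   7.  47. -14.] dist 141.0
```

View pics/w8.png

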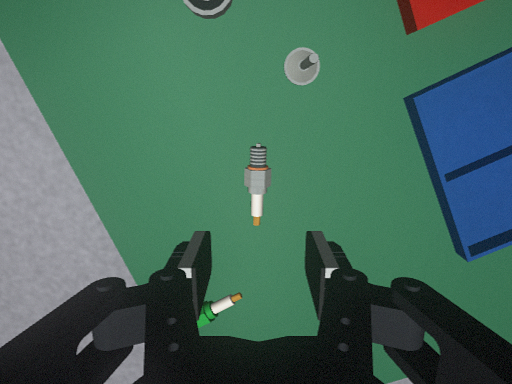

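```bash
python3 -m inch '[0.1,0,6,0,0,0,4.5,0.1,0,11,0,0,0,4.5,0.1,0,13.5,0,0,0,4.5,0.1,0,14.5,0,0,0,4.5,0.1,0,14.5,0,0,0,4.5,0.1,0,14.5,0,0,0,1.5,0.1,0,14.5,0,0,0,1.5,0.1,0,14.5,0,0,0,1.5,0.1,0,14.5,0,0,0,1.5,0.1,0,14.5,0,0,0,1.5]'
python3 - <<'E'
from h import *
f=save('wrist','w9');go([437.5,-140.5,11.5],68.8)
E
```

```text
clock: 12.82
position: [438.5, -141.2, 12.7]
eef_rot: [[0.361, 0.933, 0.003], [0.933, -0.361, -0.003], [-0.002, 0.003, -1.0]]
contact_force: [-1.5, 0.5, 9.9]
opening: 0.259
[437.5, -140.5, 11.5] 68.8 -> [ 0.03 -0.11  0.12] [0.003 0.002 0.001] yaw now 68.9 pos [ 438.5 -141.2   12.7] F [-2.5  1.3  9.5] t 12.88 open 21.7 q [ 28.  30. -17. 123.  17.  29. -23.] dist 2.0
```

View pics/w9.png

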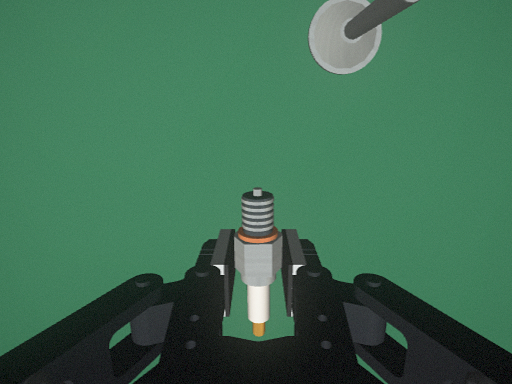

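```bash
python3 -m inch '[0,0,-2,0,0,0,1.5,0,0,-5,0,0,0,1.5,0,0,-10,0,0,0,1.5,0,0,-16,0,0,0,1.5,0,0,-16,0,0,0,1.5]'
python3 - <<'E'
from h import *
go([652,49.7,170],2)
E
```

```text
clock: 13.5
position: [440.1, -141.5, 177.5]
eef_rot: [[0.361, 0.933, 0.01], [0.933, -0.361, -0.006], [-0.002, 0.012, -1.0]]
contact_force: [-0.3, -0.4, -0.4]
opening: 0.254
[652, 49.7, 170] 2 -> [25.47 12.86  0.84] [ 0.012 -0.005  1.167] yaw now 68.9 pos [ 440.1 -141.5  177.5] F [-0.3 -0.4 -0.4] t 13.5 open 21.6 q [ 35.  13. -23. 118.   7.  50. -14.] dist 286.0
```

```bash
python3 -m inch '[25.5,12.9,0.8,0.01,-0.005,1.167,1.5,25.5,12.9,0.8,0.01,-0.005,1.167,1.5,25.5,12.9,0.8,0.01,-0.005,1.167,1.5,25.5,12.9,0.8,0.01,-0.005,1.167,1.5,25.5,12.9,0.8,0.01,-0.005,1.167,1.5,25.5,12.9,0.8,0.01,-0.005,1.167,1.5,25.5,12.9,0.8,0.01,-0.005,1.167,1.5,25.5,12.9,0.8,0.01,-0.005,1.167,1.5,25.5,12.9,0.8,0.01,-0.005,1.167,1.5]'
python3 - <<'E'
from h import *
go([652,49.7,25],2)
f=save('wrist','w10')
E
```

```text
clock: 14.62
position: [652.3, 49.7, 170.5]
eef_rot: [[0.999, 0.037, 0.001], [0.037, -0.999, -0.001], [0.001, 0.001, -1.0]]
contact_force: [0.1, 0.1, 0.4]
opening: 0.257
[652, 49.7, 25] 2 -> [-0.04 -0.02 14.55] [ 0.001 -0.001  0.002] yaw now 2.1 pos [652.3  49.7 170.5] F [0.1 0.1 0.4] t 14.62 open 21.8 q [   2.   31.  -13.   91.    8.   58. -101.] dist 145.0
```

View pics/w10.png

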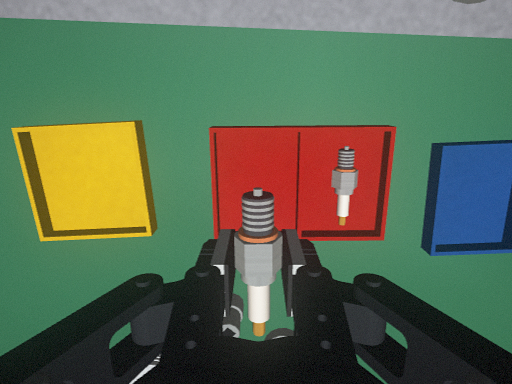

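```bash
python3 -m inch '[0,0,5,0,0,0,1.5,0,0,10,0,0,0,1.5,0,0,13.5,0,0,0,1.5,0,0,14.6,0,0,0,1.5,0,0,15,0,0,0,1.5,0,0,15.2,0,0,0,1.5,0,0,15.2,0,0,0,1.5]'
python3 - <<'E'
from h import *
go([652,49.7,16.5],2)
f=save('wrist','w11')
E
```

```text
clock: 15.55
position: [653.1, 49.4, 19.6]
eef_rot: [[0.999, 0.037, 0.002], [0.037, -0.999, -0.001], [0.002, 0.001, -1.0]]
contact_force: [0.2, -0.1, 0.2]
opening: 0.256
[652, 49.7, 16.5] 2 -> [-0.11 -0.03  0.31] [ 0.001 -0.002  0.002] yaw now 2.1 pos [653.1  49.4  19.6] F [ 0.2 -0.1  0.2] t 15.55 open 21.8 q [   1.   42.  -11.   95.   11.   44. -103.] dist 3.0
```

View pics/w11.png

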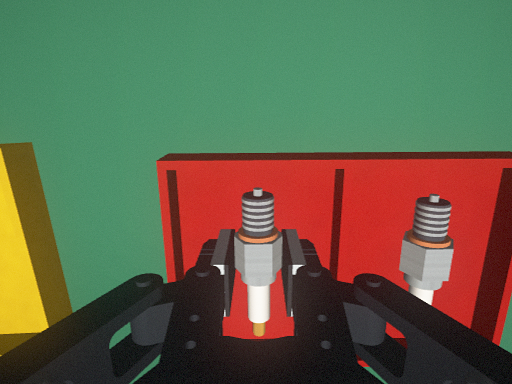

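```bash
python3 -m inch '[0,0,0.2,0,0,0,1.5,0,0,0.32,0,0,0,1.5,0,0,0.32,0,0,0,1.5]'
```

```text
clock: 15.98
position: [653.3, 49.5, 16.8]
eef_rot: [[0.999, 0.037, 0.003], [0.037, -0.999, -0.001], [0.003, 0.001, -1.0]]
contact_force: [-1.4, -0.6, 6.4]
opening: 0.259
```

```bash
python3 -m inch '[0,0,0,0,0,0,3.4,0,0,0,0,0,0,3.4,0,0,0,0,0,0,3.4,0,0,-2,0,0,0,3.4,0,0,-5,0,0,0,3.4,0,0,-10,0,0,0,3.4,0,0,-14,0,0,0,3.4,0,0,-14,0,0,0,3.4]'
python3 - <<'E'
from h import *
f=save('wrist','w12');go([454,14,160],92)
E
```

```text
clock: 16.98
position: [654.6, 49.9, 161.7]
eef_rot: [[0.999, 0.037, 0.009], [0.037, -0.999, -0.001], [0.009, 0.001, -1.0]]
contact_force: [-0.0, -0.3, -0.0]
opening: 0.399
[454, 14, 160] 92 -> [-20.08   2.84  -0.18] [ 0.006 -0.004 -1.569] yaw now 2.1 pos [653.6  49.7 159.5] F [ 0.4 -0.7  0.2] t 17.02 open 33.9 q [   2.   32.  -13.   92.    8.   57. -101.] dist 203.0
```

View pics/w12.png

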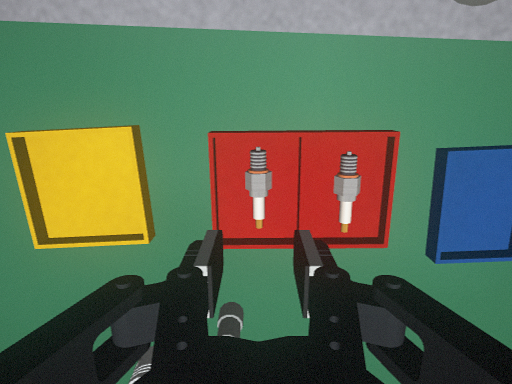

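Both plugs lie in the red tray. Next is the nearer bearing.

```bash
python3 -m inch '[-20,2.8,-0.5,0.006,0,-1.569,6,-20,2.8,-0.5,0.006,0,-1.569,6,-20,2.8,-0.5,0.006,0,-1.569,6,-20,2.8,-0.5,0.006,0,-1.569,6,-20,2.8,-0.5,0.006,0,-1.569,6,-20,2.8,-0.5,0.006,0,-1.569,6,-20,2.8,-0.5,0.006,0,-1.569,6,-20,2.8,-0.5,0.006,0,-1.569,6,-20,2.8,-0.5,0.006,0,-1.569,6,-20,2.8,-0.5,0.006,0,-1.569,6,-20,2.8,-0.5,0.006,0,-1.569,6]'
python3 - <<'E'
from h import *
f=save('wrist','w13')
for t,h in(('bearing_a',6.5),('socket',24),('valve',0)):
  for m in finder.masks_of(t,'wrist'):
    k=m['mask'].astype(np.uint8); cnt=max(cv2.findContours(k,0,2)[0],key=cv2.contourArea)
    w=np.array([px2w(f,a,b,h)[:2] for a,b in cnt[:,0]],np.float32); print(t,m['p'],np.array(m['bbox'])*[512,384,512,384],cv2.minAreaRect(w))
go([454,14,15],92)
E
```

```text
clock: 18.4
position: [454.6, 14.4, 163.1]
eef_rot: [[-0.033, 0.999, 0.002], [0.999, 0.033, 0.003], [0.003, 0.002, -1.0]]
contact_force: [-1.1, -0.1, 0.0]
opening: 0.704
bearing_a 0.89 [235.9808 153.7152 281.3952 197.6832] ((455.32086181640625, 14.21847915649414), (42.02665328979492, 42.95830535888672), 1.881149172782898)
socket 0.85 [302.6944  99.9936 342.3232 133.0176] ((506.1714172363281, 72.68794250488281), (31.885995864868164, 24.28124237060547), 1.8914612531661987)
socket 0.32 [417.792  218.496  497.3056 241.6128] ((639.3004150390625, -27.746444702148438), (75.84748077392578, 21.804153442382812), 1.839045763015747)
valve 0.75 [291.3792 242.9952 321.792  288.9984] ((507.5764465332031, -80.8460693359375), (28.58557891845703, 58.09086227416992), 4.8442254066467285)
[454, 14, 15] 92 -> [-0.08 -0.11 14.82] [ 0.002 -0.003 -0.001] yaw now 92.0 pos [454.7  14.5 163.2] F [0.3 0.1 0.8] t 18.6 open 59.9 q [ 22.  14. -31. 119.  10.  49. -13.] dist 148.0
```

View pics/w13.png

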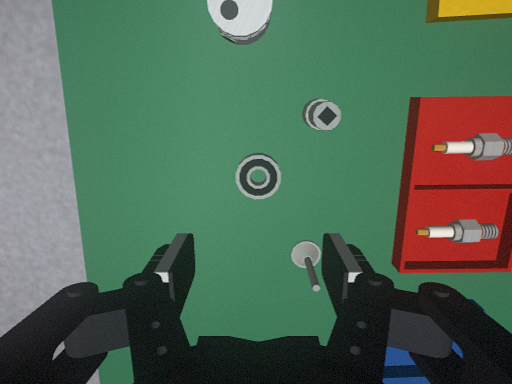

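```bash
python3 -m inch '[0,0.05,6,0,0,0,6,0,0.05,11,0,0,0,6,0,0.05,14,0,0,0,6,0,0.05,15,0,0,0,6,0,0.05,15.3,0,0,0,6,0,0.05,15.3,0,0,0,6]'
python3 - <<'E'
from h import *
f=save('wrist','w14')
go([455,14,10],92)
E
```

```text
clock: 19.35
position: [456.2, 14.9, 11.1]
eef_rot: [[-0.034, 0.999, 0.004], [0.999, 0.034, 0.003], [0.002, 0.004, -1.0]]
contact_force: [0.5, -0.5, 0.4]
opening: 0.702
[455, 14, 10] 92 -> [-0.08 -0.13  0.12] [ 0.004 -0.002 -0.001] yaw now 91.9 pos [456.2  14.8  11.2] F [-0.1  0.3 -0.8] t 19.4 open 59.6 q [ 14.  31. -23. 124.  24.  30. -25.] dist 2.0
```

View pics/w14.png

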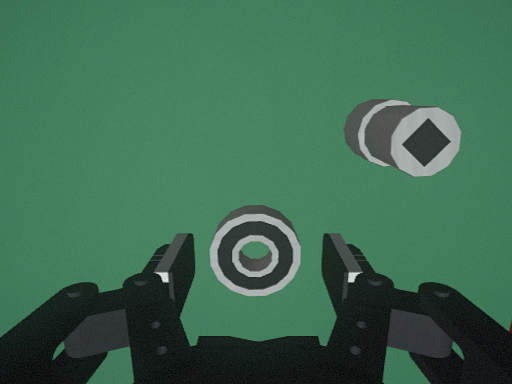

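```bash
python3 -m inch '[-0.1,-0.1,0.15,0,0,0,6,-0.1,-0.1,0.15,0,0,0,3.5,-0.1,-0.1,0.15,0,0,0,3.5,-0.1,-0.1,0.15,0,0,0,3.5,-0.1,-0.1,0.15,0,0,0,3.5,-0.1,-0.1,0.15,0,0,0,3.5]'
python3 - <<'E'
from h import *
f=save('wrist','w15')
go([455,14,10],92)
E
```

```text
clock: 20.15
position: [455.5, 13.6, 10.5]
eef_rot: [[-0.034, 0.999, 0.005], [0.999, 0.034, 0.002], [0.002, 0.005, -1.0]]
contact_force: [-5.4, -1.4, 21.4]
opening: 0.463
[455, 14, 10] 92 -> [ 0.04 -0.05  0.05] [ 0.005 -0.002 -0.001] yaw now 91.9 pos [455.5  13.6  10.5] F [-5.9 -0.9 21.9] t 20.2 open 39.3 q [ 14.  31. -23. 124.  24.  30. -25.] dist 1.0
```

View pics/w15.png

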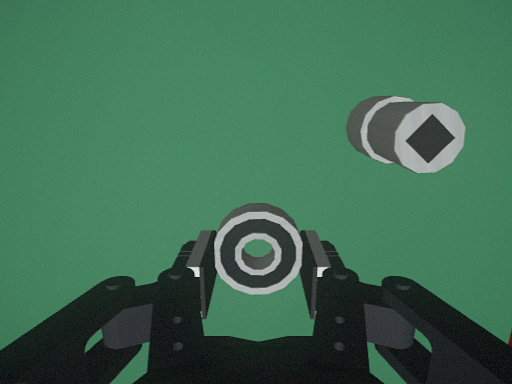

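```bash
python3 -m inch '[0,0,-0.5,0,0,0,3.5,0,0,-2,0,0,0,3.5,0,0,-5,0,0,0,3.5,0,0,-10,0,0,0,3.5,0,0,-16,0,0,0,3.5,0,0,-16,0,0,0,3.5]'
python3 - <<'E'
from h import *
f=save('wrist','w16')
go([641,-157,170],94.5)
E
```

```text
clock: 20.95
position: [456.6, 13.4, 175.0]
eef_rot: [[-0.034, 0.999, 0.012], [0.999, 0.034, 0.001], [0.0, 0.012, -1.0]]
contact_force: [-0.4, 0.3, -1.6]
opening: 0.458
[641, -157, 170] 94.5 -> [-17.62  17.96   0.42] [ 0.009 -0.    -0.045] yaw now 91.9 pos [455.6  13.1 172.8] F [-0.3 -0.  -1.7] t 21.0 open 39.0 q [ 24.  14. -33. 119.  10.  49. -13.] dist 252.0
```

View pics/w16.png

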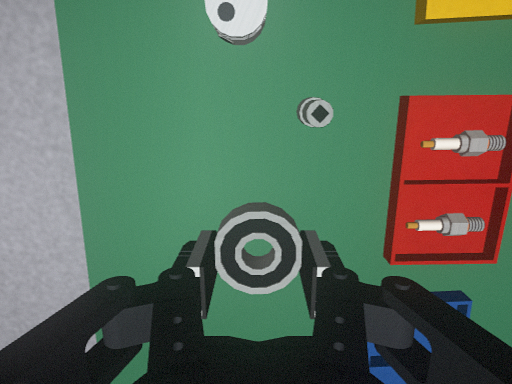

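```bash
python3 -m inch '[-25.8,17.9,0,0.01,0,-0.045,3.5,-25.8,17.9,0,0.01,0,-0.045,3.5,-25.8,17.9,0,0.01,0,-0.045,3.5,-25.8,17.9,0,0.01,0,-0.045,3.5,-25.8,17.9,0,0.01,0,-0.045,3.5,-25.8,17.9,0,0.01,0,-0.045,3.5,-25.8,17.9,0,0.01,0,-0.045,3.5,-25.8,17.9,0,0.01,0,-0.045,3.5]'
python3 - <<'E'
from h import *
f=save('wrist','w17')
go([642,-238.5,30],94.5)
for m in finder.masks_of('tray_blue','wrist'):
    k=m['mask'].astype(np.uint8); cnt=max(cv2.findContours(k,0,2)[0],key=cv2.contourArea)
    w=np.array([px2w(f,a,b,20)[:2] for a,b in cnt[:,0]],np.float32); print(m['p'],np.array(m['bbox'])*[512,384,512,384],cv2.minAreaRect(w))
E
```

```text
clock: 22.0
position: [642.7, -237.4, 174.0]
eef_rot: [[-0.08, 0.997, -0.002], [0.997, 0.08, 0.001], [0.001, -0.002, -1.0]]
contact_force: [0.2, 0.4, -0.5]
opening: 0.463
[642, -238.5, 30] 94.5 -> [-0.09 -0.06 14.43] [-0.002 -0.001  0.001] yaw now 94.6 pos [ 642.8 -237.6  174.3] F [-0.4 -0.2 -0.4] t 22.05 open 39.1 q [ 34.  36. -25.  86.  16.  62.  11.] dist 144.0
0.91 [192.      33.984  325.4784 223.104 ] ((640.2216796875, -200.34182739257812), (109.15804290771484, 165.39479064941406), 4.908493518829346)
```

View pics/w17.png

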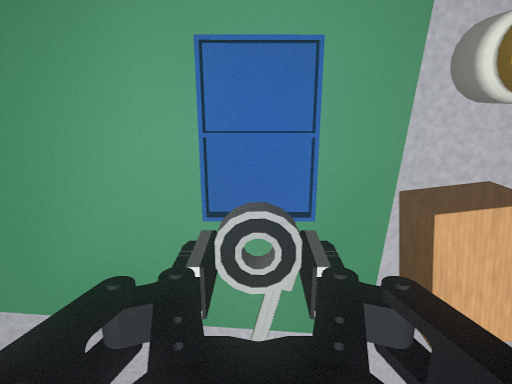

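```bash
python3 -m inch '[-0.25,0.05,5,0,0,0,3.5,-0.25,0.05,10,0,0,0,3.5,-0.25,0.05,14,0,0,0,3.5,-0.25,0.05,15.2,0,0,0,3.5,-0.25,0.05,15.6,0,0,0,3.5,-0.25,0.05,15.6,0,0,0,3.5]'
python3 - <<'E'
from h import *
f=save('wrist','w18')
go([643,-240,15],94.5)
E
```

```text
clock: 22.85
position: [644.1, -240.4, 20.0]
eef_rot: [[-0.08, 0.997, 0.0], [0.997, 0.08, -0.0], [-0.0, 0.0, -1.0]]
contact_force: [0.6, -1.2, -0.5]
opening: 0.462
[643, -240, 15] 94.5 -> [ 0.06 -0.11  0.51] [0.001 0.001 0.001] yaw now 94.6 pos [ 644.2 -240.5   20.1] F [0.6 0.8 0.2] t 22.9 open 39.1 q [ 32.  46. -21.  89.  21.  48.   8.] dist 5.0
```

View pics/w18.png

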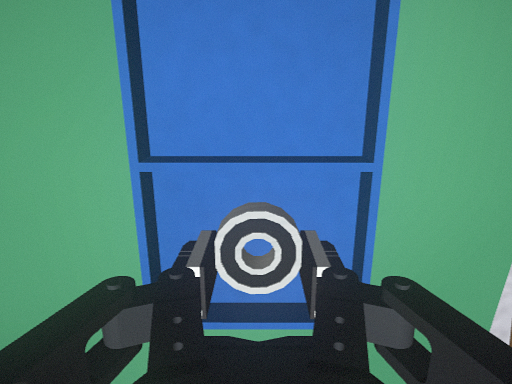

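```bash
python3 -m inch '[0,0,0.3,0,0,0,3.5,0,0,0.45,0,0,0,3.5,0,0,0.5,0,0,0,3.5,0,0,0.5,0,0,0,3.5]'
```

```text
clock: 23.4
position: [644.1, -240.4, 15.1]
eef_rot: [[-0.08, 0.997, 0.001], [0.997, 0.08, -0.0], [-0.0, 0.0, -1.0]]
contact_force: [0.1, 0.4, -0.2]
opening: 0.458
```

```bash
python3 -m inch '[0,0,0.08,0,0,0,3.5,0,0,0.12,0,0,0,3.5,0,0,0.12,0,0,0,3.5]'
```

```text
clock: 23.78
position: [644.3, -240.5, 14.7]
eef_rot: [[-0.08, 0.997, 0.001], [0.997, 0.08, -0.001], [-0.001, 0.001, -1.0]]
contact_force: [-5.9, 1.2, 11.8]
opening: 0.461
```

```bash
python3 -m inch '[0,0,0,0,0,0,5.5,0,0,0,0,0,0,5.5,0,0,0,0,0,0,5.5,0,0,-2,0,0,0,5.5,0,0,-5,0,0,0,5.5,0,0,-10,0,0,0,5.5,0,0,-15,0,0,0,5.5,0,0,-15,0,0,0,5.5]'
python3 - <<'E'
from h import *
f=save('wrist','w19')
go([434.5,282.5,165],90);go([434.5,282.5,165],120)
E
```

```text
clock: 24.78
position: [646.2, -240.8, 170.6]
eef_rot: [[-0.079, 0.997, 0.008], [0.997, 0.08, -0.003], [-0.004, 0.008, -1.0]]
contact_force: [0.2, 0.1, -0.6]
opening: 0.642
[434.5, 282.5, 165] 90 -> [ 53.82 -16.83   0.06] [0.004 0.003 0.08 ] yaw now 94.6 pos [ 645.  -240.6  167.8] F [-0.6 -0.4 -0.7] t 24.82 open 54.7 q [ 34.  36. -25.  86.  16.  61.  11.] dist 564.0
[434.5, 282.5, 165] 120 -> [ 53.82 -16.83   0.06] [ 0.004  0.004 -0.444] yaw now 94.6 pos [ 645.  -240.6  167.8] F [-0.6 -0.4 -0.7] t 24.82 open 54.7 q [ 34.  36. -25.  86.  16.  61.  11.] dist 564.0
```

View pics/w19.png

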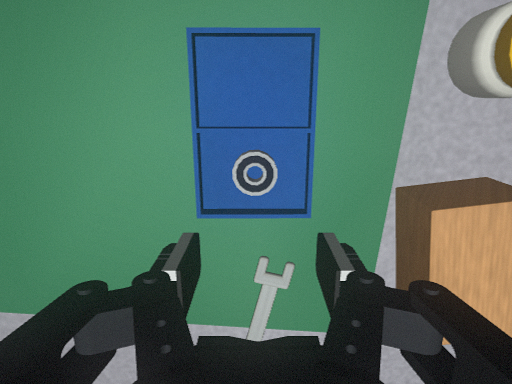

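```bash
python3 -m inch '[53.8,-16.8,0,0.004,0.003,0,6,53.8,-16.8,0,0.004,0.003,0,6,53.8,-16.8,0,0.004,0.003,0,6,53.8,-16.8,0,0.004,0.003,0,6,53.8,-16.8,0,0.004,0.003,0,6,53.8,-16.8,0,0.004,0.003,0,6,53.8,-16.8,0,0.004,0.003,0,6,53.8,-16.8,0,0.004,0.003,0,6,53.8,-16.8,0,0.004,0.003,0,6,53.8,-16.8,0,0.004,0.003,0,6,53.8,-16.8,0,0.004,0.003,0,6,53.8,-16.8,0,0.004,0.003,0,6,53.8,-16.8,0,0.004,0.003,0,6]'
python3 - <<'E'
from h import *
f=save('wrist','w20')
for m in finder.masks_of('bearing_a','wrist'):
    k=m['mask'].astype(np.uint8); cnt=max(cv2.findContours(k,0,2)[0],key=cv2.contourArea)
    w=np.array([px2w(f,a,b,6.5)[:2] for a,b in cnt[:,0]],np.float32); print(m['p'],np.array(m['bbox'])*[512,384,512,384],cv2.minAreaRect(w))
go([434.5,282.5,15],94.5)
E
```

```text
clock: 26.45
position: [435.3, 281.3, 165.5]
eef_rot: [[-0.078, 0.997, 0.0], [0.997, 0.078, -0.0], [-0.0, 0.0, -1.0]]
contact_force: [-0.3, 0.3, 0.5]
opening: 0.703
0.69 [234.1888 152.7168 280.0128 198.1056] ((434.7749328613281, 281.4984436035156), (42.34878158569336, 44.1966667175293), 4.465867519378662)
0.67 [157.696  209.8944 203.7248 249.1008] ((365.3997497558594, 222.49615478515625), (38.38941192626953, 43.44096755981445), 86.35028076171875)
0.56 [248.4224  48.4992 296.704  105.792 ] ((441.9457702636719, 368.2873840332031), (40.56305694580078, 40.89826202392578), 4.040473937988281)
[434.5, 282.5, 15] 94.5 -> [ 0.08 -0.06 15.06] [ 0. -0. -0.] yaw now 94.5 pos [435.1 281.7 165.6] F [-0.  -0.6  0.4] t 26.55 open 59.9 q [ -6.  22. -36. 111.  16.  52. -46.] dist 151.0
```

View pics/w20.png

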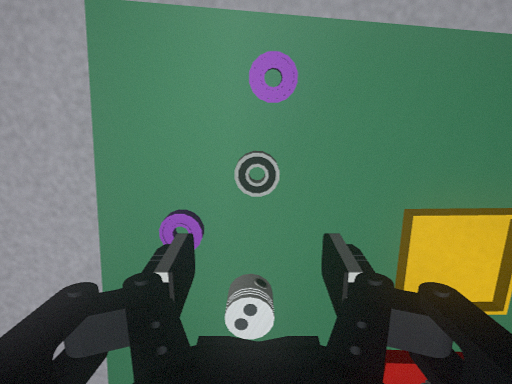

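```bash
python3 -m inch '[0,-0.05,6,0,0,0,6,0,-0.05,11,0,0,0,6,0,-0.05,14,0,0,0,6,0,-0.05,15.2,0,0,0,6,0,-0.05,15.5,0,0,0,6,0,-0.05,15.5,0,0,0,6,0,-0.05,15.5,0,0,0,3.5,0,-0.05,15.5,0,0,0,3.5,0,-0.05,15.5,0,0,0,3.5,0,-0.05,15.5,0,0,0,3.5,0,-0.05,15.5,0,0,0,3.5]'
python3 - <<'E'
from h import *
f=save('wrist','w21')
go([435,282,10],94.5)
E
```

```text
clock: 27.92
position: [435.3, 281.9, 12.0]
eef_rot: [[-0.078, 0.997, 0.002], [0.997, 0.078, 0.0], [0.0, 0.002, -1.0]]
contact_force: [-3.8, -3.7, 18.8]
opening: 0.461
[435, 282, 10] 94.5 -> [ 0.01 -0.03  0.2 ] [ 0.002 -0.    -0.   ] yaw now 94.5 pos [435.3 281.9  12. ] F [-3.2 -3.8 18.4] t 27.98 open 39.1 q [-14.  36. -28. 115.  28.  36. -56.] dist 2.0
```

View pics/w21.png

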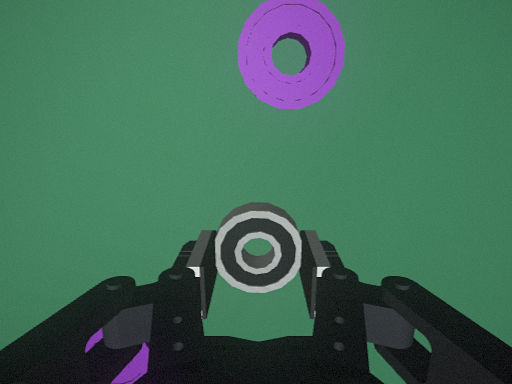

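```bash
python3 -m inch '[0,0,-0.5,0,0,0,3.5,0,0,-2,0,0,0,3.5,0,0,-5,0,0,0,3.5,0,0,-10,0,0,0,3.5,0,0,-16,0,0,0,3.5,0,0,-16,0,0,0,3.5]'
python3 - <<'E'
from h import *
f=save('wrist','w22')
go([637,-160.5,170],94.7)
E
```

```text
clock: 28.72
position: [436.5, 283.1, 176.9]
eef_rot: [[-0.078, 0.997, 0.009], [0.997, 0.078, 0.004], [0.003, 0.009, -1.0]]
contact_force: [0.5, 0.5, -1.6]
opening: 0.457
[637, -160.5, 170] 94.7 -> [-45.7   16.61   0.5 ] [ 0.006 -0.001 -0.004] yaw now 94.5 pos [435.8 282.2 174.6] F [-0.2 -0.1 -1.5] t 28.77 open 39.1 q [ -6.  21. -37. 110.  16.  53. -46.] dist 486.0
```

View pics/w22.png

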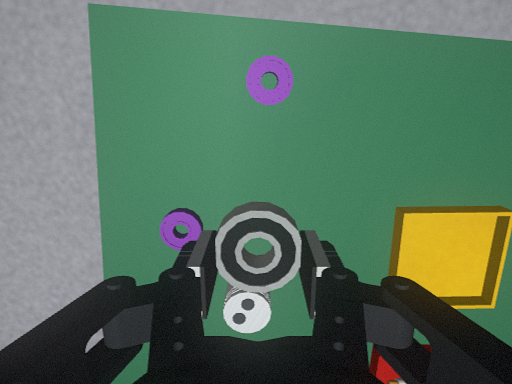

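```bash
python3 -m inch '[-45.7,16.6,0.3,0.006,0,0,3.5,-45.7,16.6,0.3,0.006,0,0,3.5,-45.7,16.6,0.3,0.006,0,0,3.5,-45.7,16.6,0.3,0.006,0,0,3.5,-45.7,16.6,0.3,0.006,0,0,3.5,-45.7,16.6,0.3,0.006,0,0,3.5,-45.7,16.6,0.3,0.006,0,0,3.5,-45.7,16.6,0.3,0.006,0,0,3.5,-45.7,16.6,0.3,0.006,0,0,3.5,-45.7,16.6,0.3,0.006,0,0,3.5,-45.7,16.6,0.3,0.006,0,0,3.5]'
python3 - <<'E'
from h import *
go([637,-160.5,20],94.7)
E
```

```text
clock: 30.15
position: [636.6, -159.1, 171.9]
eef_rot: [[-0.08, 0.997, -0.0], [0.997, 0.08, 0.002], [0.002, -0.0, -1.0]]
contact_force: [-0.4, 0.2, -0.4]
opening: 0.454
[637, -160.5, 20] 94.7 -> [-0.17  0.04 15.18] [-0.    -0.002 -0.002] yaw now 94.6 pos [ 636.6 -159.1  171.9] F [-0.4  0.2 -0.4] t 30.15 open 38.6 q [ 30.  33. -27.  90.  16.  60.   4.] dist 152.0
```

```bash
python3 -m inch '[-0.15,0.05,5,0,0,0,3.5,-0.15,0.05,10,0,0,0,3.5,-0.15,0.05,14,0,0,0,3.5,-0.15,0.05,15.2,0,0,0,3.5,-0.15,0.05,15.4,0,0,0,3.5,-0.15,0.05,15.4,0,0,0,3.5]'
python3 - <<'E'
from h import *
f=save('wrist','w23')
go([637,-160.5,15],94.5)
E
```

```text
clock: 30.9
position: [638.0, -160.3, 19.5]
eef_rot: [[-0.08, 0.997, 0.002], [0.997, 0.08, 0.001], [0.001, 0.002, -1.0]]
contact_force: [1.1, 0.0, 0.4]
opening: 0.458
[637, -160.5, 15] 94.5 -> [-0.01 -0.1   0.46] [ 0.002 -0.001  0.001] yaw now 94.6 pos [ 638.  -160.4   19.6] F [ 0.5 -0.1 -0.5] t 30.95 open 38.8 q [ 28.  44. -23.  94.  22.  46.  -0.] dist 5.0
```

View pics/w23.png

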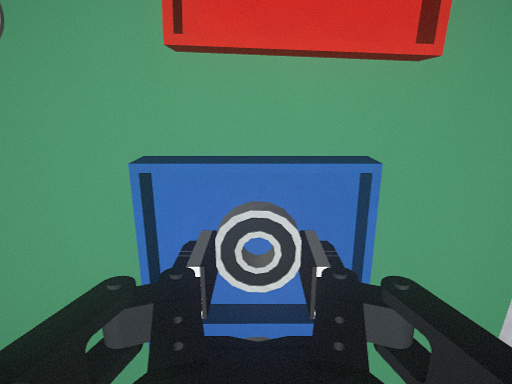

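```bash
python3 -m inch '[0,0,0.25,0,0,0,3.5,0,0,0.4,0,0,0,3.5,0,0,0.4,0,0,0,3.5]'
```

```text
clock: 31.32
position: [638.4, -160.5, 16.2]
eef_rot: [[-0.08, 0.997, 0.003], [0.997, 0.08, 0.001], [0.001, 0.003, -1.0]]
contact_force: [-1.9, 0.1, 7.0]
opening: 0.456
```

Contact with the tray floor. Release and lift.

```bash
python3 -m inch '[0,0,0,0,0,0,5.5,0,0,0,0,0,0,5.5,0,0,0,0,0,0,5.5,0,0,-2,0,0,0,5.5,0,0,-5,0,0,0,5.5,0,0,-10,0,0,0,5.5,0,0,-17,0,0,0,5.5,0,0,-17,0,0,0,5.5]'
python3 - <<'E'
from h import *
f=save('wrist','w24')
go([436.5,150,185],94.7)
E
```

```text
clock: 32.33
position: [639.9, -160.8, 192.5]
eef_rot: [[-0.08, 0.997, 0.01], [0.997, 0.08, -0.001], [-0.002, 0.01, -1.0]]
contact_force: [0.3, -0.7, -0.5]
opening: 0.644
[436.5, 150, 185] 94.7 -> [ 32.6  -17.74   0.4 ] [ 0.008  0.001 -0.002] yaw now 94.6 pos [ 639.2 -160.8  190.9] F [-0.7  0.   0.6] t 32.38 open 54.8 q [ 31.  32. -27.  89.  16.  62.   4.] dist 371.0
```

View pics/w24.png

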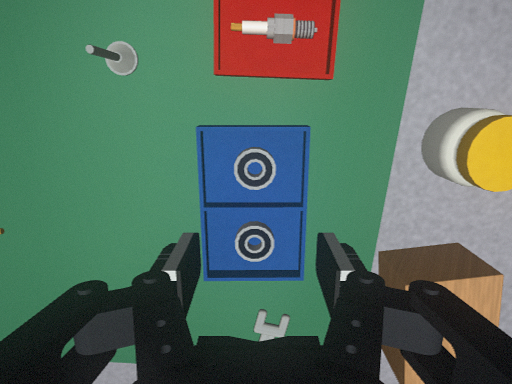

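Both bearings lie flat, one per bay, at (255,169) and (255,242). The valve is standing. Next is the piston.

```bash
python3 -m inch '[32.6,-17.7,0,0.008,0,0,7.2,32.6,-17.7,0,0.008,0,0,7.2,32.6,-17.7,0,0.008,0,0,7.2,32.6,-17.7,0,0.008,0,0,7.2,32.6,-17.7,0,0.008,0,0,7.2,32.6,-17.7,0,0.008,0,0,7.2,32.6,-17.7,0,0.008,0,0,7.2,32.6,-17.7,0,0.008,0,0,7.2,32.6,-17.7,0,0.008,0,0,7.2,32.6,-17.7,0,0.008,0,0,7.2]'
python3 - <<'E'
from h import *
f=save('wrist','w25')
for m in finder.masks_of('piston','wrist'):
    print(m['p'],np.array(m['bbox'])*[512,384,512,384])
go([436.5,150,20],94.7)
E
```

```text
clock: 33.62
position: [437.2, 149.3, 188.8]
eef_rot: [[-0.078, 0.997, -0.0], [0.997, 0.078, -0.001], [-0.001, -0.001, -1.0]]
contact_force: [-0.0, 0.3, 0.8]
opening: 0.842
0.76 [229.3248 142.8096 281.1904 205.0176]
[436.5, 150, 20] 94.7 -> [ 0.07 -0.04 16.89] [-0.     0.001 -0.003] yaw now 94.5 pos [437.1 149.6 188.9] F [-0.1  0.3  0.3] t 33.73 open 71.3 q [ 11.  14. -38. 117.  11.  53. -28.] dist 169.0
```

View pics/w25.png

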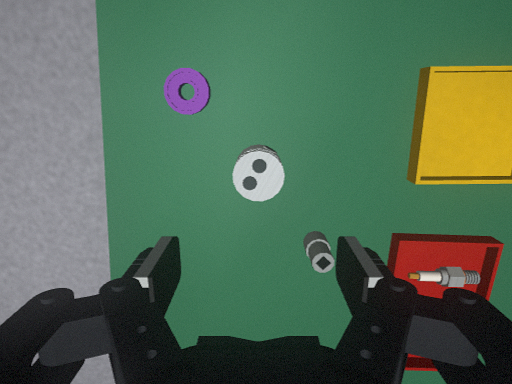

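```bash
python3 - <<'E'
from h import *
f=eyes.grab_frame('wrist');print(px2w(f,258.5,175.5,42), px2w(f,257.5,174.5,42))
E
python3 -m inch '[0.05,-0.05,6,0,0,0,7.2,0.05,-0.05,11,0,0,0,7.2,0.05,-0.05,13.5,0,0,0,7.2,0.05,-0.05,13.5,0,0,0,7.2]'
python3 - <<'E'
from h import *
f=save('wrist','w26');go([436.5,150,20],94.7)
E
```

```text
[438.16113967 151.58799791  42.        ] [437.19254623 152.43675589  42.        ]
clock: 34.28
position: [435.5, 149.9, 52.7]
eef_rot: [[-0.079, 0.997, -0.003], [0.997, 0.079, -0.002], [-0.002, -0.003, -1.0]]
contact_force: [-0.0, 0.3, 0.4]
opening: 0.844
[436.5, 150, 20] 94.7 -> [-0.01  0.02  3.4 ] [-0.001  0.001 -0.003] yaw now 94.5 pos [436.3 150.1  54. ] F [0.  0.2 0.5] t 34.33 open 71.7 q [  4.  27. -31. 122.  24.  37. -39.] dist 34.0
```

View pics/w26.png

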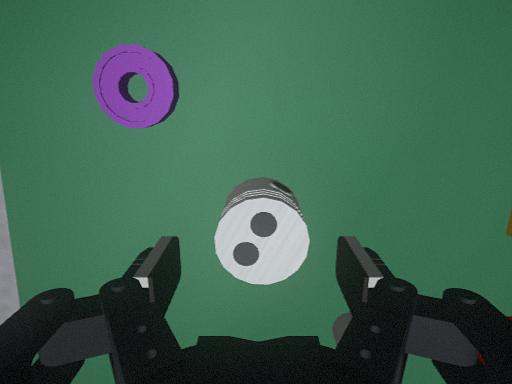

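Run:
```python
from h import *
f=eyes.grab_frame('wrist');print(px2w(f,262,239,42));go([437.5,151,15],94.7)
```

```text
[438.85356188 152.11543313  42.        ]
[437.5, 151, 15] 94.7 -> [0.07 0.07 3.97] [ 0.     0.001 -0.003] yaw now 94.5 pos [436.9 150.2  54.7] F [-0.5 -0.   0.1] t 34.38 open 71.6 q [  4.  27. -31. 122.  24.  37. -39.] dist 40.0
```

```bash
python3 -m inch '[0.15,0.15,2,0,0,0,7.2,0.15,0.15,3.6,0,0,0,7.2,0.15,0.15,4,0,0,0,7.2,0.15,0.15,4,0,0,0,7.2,0.15,0.15,4,0,0,0,4,0.15,0.15,4,0,0,0,4,0.15,0.15,4,0,0,0,4,0.15,0.15,4,0,0,0,4,0.15,0.15,4,0,0,0,4]'
python3 - <<'E'
from h import *
f=save('wrist','w27');go([637.5,208,150],94.7)
E
```

```text
clock: 35.5
position: [438.5, 151.9, 15.4]
eef_rot: [[-0.079, 0.997, 0.001], [0.997, 0.079, -0.001], [-0.001, 0.001, -1.0]]
contact_force: [-2.3, -1.5, 13.5]
opening: 0.533
[637.5, 208, 150] 94.7 -> [  4.01  20.29 -13.44] [ 0.001  0.001 -0.003] yaw now 94.5 pos [438.5 151.9  15.4] F [-2.2 -1.6 13.6] t 35.55 open 45.7 q [  1.  32. -28. 122.  28.  32. -43.] dist 247.0
```

View pics/w27.png

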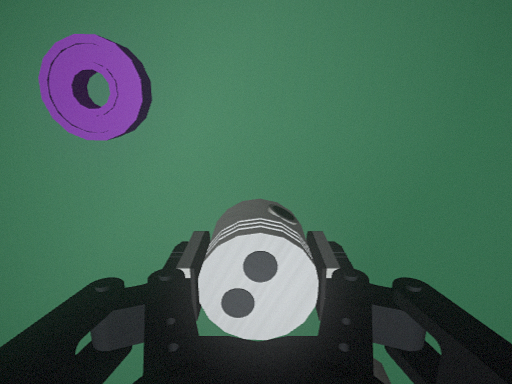

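```bash
python3 -m inch '[0,0,-0.5,0,0,0,4,0,0,-2,0,0,0,4,0,0,-5,0,0,0,4,0,0,-10,0,0,0,4,0,0,-15,0,0,0,4,2,20.2,-15,0,0,0,4,2,20.2,-15,0,0,0,4,2,20.2,-15,0,0,0,4,2,20.2,-15,0,0,0,4,2,20.2,-15,0,0,0,4,2,20.2,-15,0,0,0,4]'
python3 - <<'E'
from h import *
f=save('wrist','w28');go([638.5,206,35],94.7)
for m in finder.masks_of('tray_yellow','wrist'):
    k=m['mask'].astype(np.uint8); cnt=max(cv2.findContours(k,0,2)[0],key=cv2.contourArea)
    w=np.array([px2w(f,a,b,20)[:2] for a,b in cnt[:,0]],np.float32); print(m['p'],np.array(m['bbox'])*[512,384,512,384],cv2.minAreaRect(w))
E
```

```text
clock: 36.92
position: [637.3, 187.9, 166.2]
eef_rot: [[-0.079, 0.997, 0.001], [0.997, 0.079, -0.001], [-0.001, 0.001, -1.0]]
contact_force: [-0.4, -0.5, -1.2]
opening: 0.536
[638.5, 206, 35] 94.7 -> [ 1.82  0.25 13.12] [ 0.001  0.001 -0.003] yaw now 94.5 pos [637.3 187.8 166.3] F [-0.8 -0.7 -1. ] t 36.98 open 45.7 q [  4.  36. -33.  89.  21.  61. -30.] dist 133.0
0.67 [197.7856  90.8928 329.3184 215.8848] ((640.36279296875, 208.28504943847656), (108.04714965820312, 108.6303482055664), 5.0334248542785645)
```

View pics/w28.png

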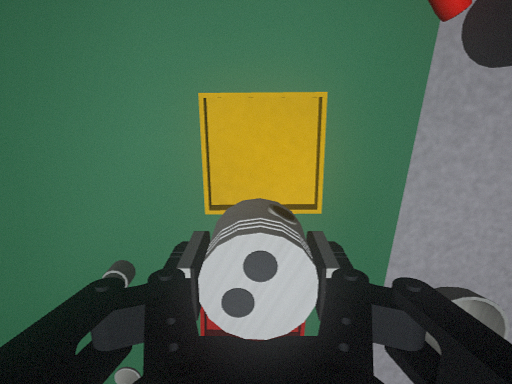

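```bash
python3 -m inch '[2,0.4,0,0,0,0,4,2,0.4,5,0,0,0,4,2,0.4,10,0,0,0,4,2,0.4,13.2,0,0,0,4,2,0.4,14,0,0,0,4,2,0.4,14.2,0,0,0,4,2,0.4,14.2,0,0,0,4]'
python3 - <<'E'
from h import *
f=save('wrist','w29');go([640.4,208.3,19.4],94.7)
E
```

```text
clock: 37.9
position: [640.7, 208.3, 25.8]
eef_rot: [[-0.079, 0.997, 0.003], [0.997, 0.079, -0.001], [-0.001, 0.003, -1.0]]
contact_force: [-0.8, -0.8, -0.6]
opening: 0.54
[640.4, 208.3, 19.4] 94.7 -> [ 0.02 -0.04  0.64] [ 0.003  0.001 -0.003] yaw now 94.5 pos [640.8 208.2  25.8] F [-0.3 -0.9 -0.5] t 37.95 open 45.4 q [ -1.  46. -29.  92.  27.  49. -36.] dist 6.0
```

View pics/w29.png

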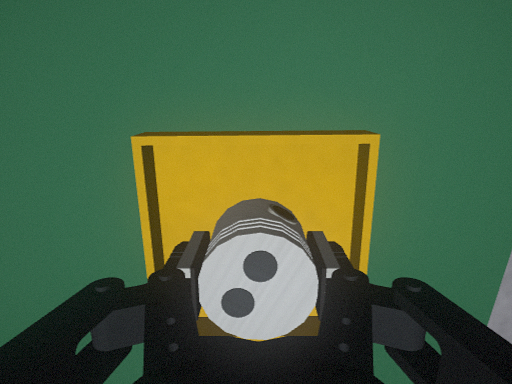

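```bash
python3 -m inch '[0,0,0.4,0,0,0,4,0,0,0.6,0,0,0,4,0,0,0.68,0,0,0,4,0,0,0.68,0,0,0,4]'
```

```text
clock: 38.45
position: [640.9, 208.2, 19.5]
eef_rot: [[-0.079, 0.997, 0.004], [0.997, 0.079, -0.001], [-0.001, 0.003, -1.0]]
contact_force: [-2.6, -2.0, 8.1]
opening: 0.534
```

```bash
python3 -m inch '[0,0,0,0,0,0,6,0,0,0,0,0,0,6,0,0,0,0,0,0,6,0,0,-2,0,0,0,6,0,0,-5,0,0,0,6,0,0,-10,0,0,0,6,0,0,-16,0,0,0,6,-6,0,-22,0,0,0,6,-12,0,-22,0,0,0,6,-12,0,-22,0,0,0,6]'
python3 - <<'E'
from h import *
f=save('wrist','w30');f=save('scene','s30');go([640.4,208.3,19.4],94.7)
E
```

```text
clock: 39.7
position: [650.5, 84.1, 242.2]
eef_rot: [[-0.074, 0.997, 0.006], [0.997, 0.074, -0.003], [-0.003, 0.006, -1.0]]
contact_force: [0.4, -0.4, -0.6]
opening: 0.703
[640.4, 208.3, 19.4] 94.7 -> [12.24 -0.13 22.14] [ 0.005  0.002 -0.006] yaw now 94.4 pos [649.9  86.7 241. ] F [-0.3  0.7  0.2] t 39.8 open 59.5 q [ 13.  31. -34.  87.  18.  68. -20.] dist 253.0
```

View pics/w30.png

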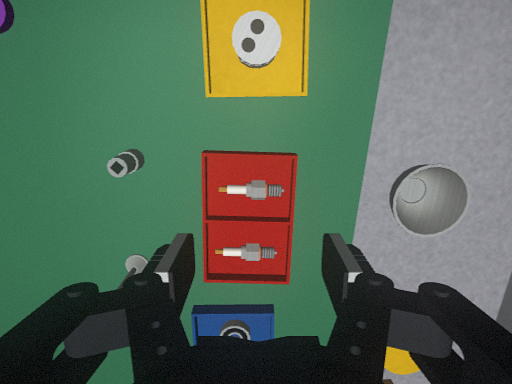

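View pics/s30.png

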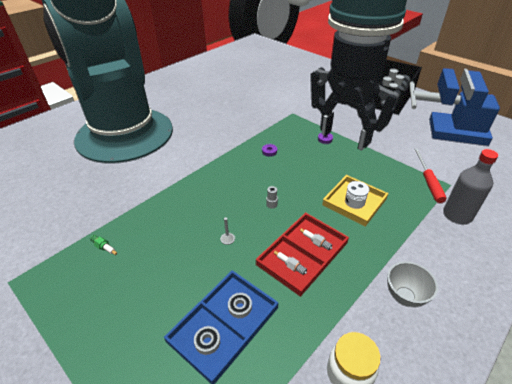

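The scene view shows everything in place: bearings at (240,304) and (207,340), plugs at (317,239) and (291,262), and the piston upright at (357,194). The valve and socket are standing, and the arm is clear.

```bash
python3 -c "
from rig import r
s=r.sense();print(s['clock'],s['contact_force']);r.close_job()"
```

```text
39.8 [-0.33437737  0.70055224  0.16713094]
the job is handed in; nothing more can be done
```

All five parts are sorted, and I handed the job in at 39.8 s of the 115 s allowed. The close call gives no verdict.

- **Placing:** The two bearings lie one to a bay in the blue tray. The two plugs lie one to a bay in the red tray, along its long side. The piston stands crown up in the yellow tray. I lowered each part until I felt light contact (about 2–12 N) and only then opened the fingers.
- **Last checks:** The final scene and wrist pictures show every part inside its tray and clear of the rims. The valve and socket are still standing, and the look-alikes are where they started. The gripper was clear of everything at 242 mm height with no force on it. I judged flatness and floor contact only from the pictures and the contact forces, not by measuring them.
- **Disagreements:** The cameras differed by a few millimetres, up to about 10 mm on the trays, so I used the close wrist views for placing. The networks sometimes named the wrong thing, such as taking the yellow tray for a plug or a purple ring for a bearing. I ruled those out by colour and by looking at the pictures.

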